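# Size an arbor bush in the stepped bore gauge

## Task

Take the bush that stands alone in the single wooden stand and find its size in the stepped bore gauge: try it in the smallest bore first, then the next larger one, and so on, until its shank enters. Try gently, never pressing the bush on the gauge with more than about 30 N, and leave it upright and fully home in the first bore that takes it, flange down on the step, let go. Leave the two bushes in the rack and everything else where they are.

Things in the scene. Friction and masses are not known exactly. Their poses are not given: they have to be found in the camera images.
- gauge: stepped bore gauge, a fixed aluminium block of three steps in a row, each 66 mm (along its x) by 60 mm (along its y), 32, 40 and 48 mm high, with one bore in the middle of each. Origin: centre of the underside. The row runs along its y axis: smallest bore in the lowest step at y = +60 mm, middle at y = 0, largest in the highest step at y = -60 mm
- bore_small (a point): centre of the mouth of the smallest bore (23 mm wide, for a 22 mm shank), on top of the lowest step, 32 mm above the table; z up. 28 mm deep: a bush that fits enters its full 22 mm until its flange lies on the step. A shank too large stays on the mouth, at most about 2 mm down
- bore_middle (a point): centre of the mouth of the middle bore (27 mm wide, for a 26 mm shank), on top of the middle step, 40 mm above the table; z up. 28 mm deep: a bush that fits enters its full 22 mm until its flange lies on the step. A shank too large stays on the mouth, at most about 2 mm down
- bore_large (a point): centre of the mouth of the largest bore (31 mm wide, for a 30 mm shank), on top of the highest step, 48 mm above the table; z up. 28 mm deep: a bush that fits enters its full 22 mm until its flange lies on the step. A shank too large stays on the mouth, at most about 2 mm down
- pin_small (a joint): spring feeler pin lying along the gauge's x in the +x wall of the small bore, 14 mm below its mouth, its domed nose (10 mm radius) in the bore. 0 m: free, nose 3 mm inside the bore; grows as a shank pushes it outward against 3 to 5 N. A fitting shank needs a few N of downward push to pass it and holds it at 1 to 3 mm; one too small leaves it below 0.5 mm
- pin_middle (a joint): spring feeler pin lying along the gauge's x in the +x wall of the middle bore, 14 mm below its mouth, its domed nose (10 mm radius) in the bore. 0 m: free, nose 3 mm inside the bore; grows as a shank pushes it outward against 3 to 5 N. A fitting shank needs a few N of downward push to pass it and holds it at 1 to 3 mm; one too small leaves it below 0.5 mm
- pin_large (a joint): spring feeler pin lying along the gauge's x in the +x wall of the large bore, 14 mm below its mouth, its domed nose (10 mm radius) in the bore. 0 m: free, nose 3 mm inside the bore; grows as a shank pushes it outward against 3 to 5 N. A fitting shank needs a few N of downward push to pass it and holds it at 1 to 3 mm; one too small leaves it below 0.5 mm
- stand: the single stand: a fixed light wooden block 64 x 64 x 30 mm with one well of 35 mm diameter, in which the bush to be sized hangs by its flange with 2 to 6 mm of play. Origin: centre of the underside; the well is on this axis
- rack: a fixed dark wooden block 64 mm (its x) by 150 mm (its y) by 30 mm high with two wells like the stand's at y = +40 and -40 mm, holding the other two bushes. Origin: centre of the underside
- bush_p: one of three steel bushes that look alike: shank 22 mm long, flange 46 mm wide at z = 22 to 28 mm, round hub 26 mm wide up to z = 62 mm; about 0.26 kg. Only the shanks differ: 22, 26 and 30 mm wide, one of each; which this is, is not told. 1.3 mm chamfer on the lower edge. Origin: centre of the shank's lower end, z up the axis. Starts hanging by its flange in a well of stand or rack, shank hidden
- bush_q: one of three steel bushes that look alike: shank 22 mm long, flange 46 mm wide at z = 22 to 28 mm, round hub 26 mm wide up to z = 62 mm; about 0.26 kg. Only the shanks differ: 22, 26 and 30 mm wide, one of each; which this is, is not told. 1.3 mm chamfer on the lower edge. Origin: centre of the shank's lower end, z up the axis. Starts hanging by its flange in a well of stand or rack, shank hidden
- bush_r: one of three steel bushes that look alike: shank 22 mm long, flange 46 mm wide at z = 22 to 28 mm, round hub 26 mm wide up to z = 62 mm; about 0.26 kg. Only the shanks differ: 22, 26 and 30 mm wide, one of each; which this is, is not told. 1.3 mm chamfer on the lower edge. Origin: centre of the shank's lower end, z up the axis. Starts hanging by its flange in a well of stand or rack, shank hidden
- wheel: terracotta-coloured grinding wheel lying flat, 100 mm in diameter, 8 mm thick; origin at its underside centre (bystander, loose; leave it where it is)
- washer: dark steel washer, 34 mm in diameter, 5 mm thick (bystander, loose; leave it where it is)
- screwdriver: screwdriver lying on the table (bystander, loose; leave it where it is)
- wrench: wrench lying on the table (bystander, loose; leave it where it is)
- can: can 60 mm in diameter, 110 mm tall (bystander, loose; leave it where it is)
- cup: grey plastic cup 70 mm in diameter, 80 mm tall (bystander, loose; leave it where it is)
- bar: dark flat steel bar 30 x 200 x 8 mm (bystander, loose; leave it where it is)

How it is judged:
By the outcome, as a careful person would: the job done as asked, in the order asked, and still so for the second after the job is handed in, with the robot touching nothing.
It also fails if it takes over 61 s, if anything falls off the work surface, if the arm or the gripper's body presses on something with over 40 N, if the wrist force passes 120 N, or if a joint passes its speed limit or range.

## Robot

A 6-joint arm with a two-finger parallel gripper is mounted at the origin on the work surface. World frame = base frame: x ahead of the robot, y to its left, z up, the work surface at z = 0. Lengths are in m, angles in rad, forces in N, time in s.
With the tool pointing down it reaches from about 0.3 to 0.875 m from the base axis. Payload 6.4 kg.
Tool frame: the origin (TCP) lies where the fingers leave the gripper's body, on its centre line; the fingertips stand 73 mm ahead of it and the grasp point (between the pads) lies 54 mm ahead of it; z points along the fingers, y is the line along which they close (so a half turn about z gives the same grasp; the last joint's range is limited). The gripper opens to 85 mm and grips with 20 to 120 N. Pads are 22 mm wide; open, the fingers measure 114 mm over their backs; the gripper's body (76 mm by 85 mm) begins 54 mm behind the grasp point. The pads swing forward as they close: fully open they stand 13 mm farther back than shut.
Start: joints at [0.995, 0.181, 1.607, -0, 1.354, -0.206], TCP at [0.208, 0.536, 0.304] pointing down, gripper open.
Joint ranges: [-2.99, 2.99], [-0.89, 2.07], [0.3, 2.58], [-1.14, 4.28], [0, 2.63], [-3.12, 3.12]. Speed limits (rad/s): [2.57, 2.57, 3.01, 3.14, 3.14, 3.14].

## Interface

Orientations are given as a unit quaternion [w, x, y, z].
In Python, from bench import ctrl gives the robot as it stands.
- The arm moves only by the tool carry_out, never from a script. Its argument "steps" is one flat list of numbers, 7 for each row, row after row: the shift along the tool's x, y, z in m, then the turn, a rotation vector about the tool's x, y, z in rad, then the opening, from 0 (shut) to 1 (fully open). In form: [dx, dy, dz, wx, wy, wz, claw, dx, dy, dz, wx, wy, wz, claw, ...]. A call has 1 to 20 rows; each row is the pose to reach, as a shift and turn from the pose commanded when the call began, along the tool's axes at that moment; what a row does not reach only later rows make up. A row lasts 1/10 s, in which the tool goes at most 50 mm and 8.59 degrees, less where a joint would pass 70% of its speed; a pose out of reach is approached as far as the arm can. A call with a gripper value outside its range is refused whole. The fingers move at their own pace and stop on an object; the grip force is fixed at half the most. Time passes only in rows, so rows that repeat a pose let the fingers close. It gives the time, the measured TCP pose, the force, the opening and the grip force at its end, in the units of the state.
- ctrl.get_obs(): the state, without advancing time (a new reading comes with each control period).
- ctrl.camera(name): name is "scene" or "top"; returns the picture (384x512x3 uint8, red, green, blue); there is no depth.
- ctrl.camera_params(name): a dict with "vertical_fov" (degrees; the focal length in pixels is half the picture's height over the tangent of half this angle, whatever the lens; pixels are square), "cx", "cy" (the principal point, pixels), "k1" (the pictures are not rectified: a ray, as slopes to the right and down, at radius r is drawn at 1 + k1 r^2 times it, then the intrinsics apply), "cam_to_world" (4x4, takes a point from camera to world coordinates). Camera axes: x right, y down, z forward; pixel columns grow to the right and rows downward; lengths in m; the calibration is good to about 2 mm. A picture is of the moment at which its call begins. camera_params takes no time and is no camera call.
- ctrl.hand_in(): hands the job in; it is judged then, once.
The state is a dict: "time_s": time; "q": joint angles; "dq": joint speeds; "joint_efforts": joint torques, N m; "eef_pos": TCP position; "eef_rot": TCP orientation; "wrist_force": force on the tool from outside, world axes, zero at the start; "torque": the same for the moment, N m; "opening": opening from 0.0 (shut) to 1.0 (fully open); "grasp_force": force on a finger pad.
Only numpy, scipy, OpenCV 4.12 (cv2) and the standard library are available. Lean on these libraries where they do the work, as an engineer would, in place of code of your own. Each camera call takes 0.05 s, during which the arm holds its last target. There are 200 camera calls.

## Working session

There is one attempt and no reset: what is moved stays moved. The work goes in short steps, Python scripts to look and compute and a tool call to move; the robot and the scene stay as the last step left them, time stands still between calls to the robot, and variables do not carry over. Pictures are saved under pics/ and viewed, at most 10 in all, crops included, and the job is handed in when it is done.

Besides the shell and the picture viewer there is one more tool, called after ">>>" by a JSON object that holds its "method" and its "body". carry_out: Moves the arm, as the interface text tells. Its arguments: {"type":"object","properties":{"steps":{"type":"array"}},"required":["steps"]}

```bash
mkdir -p pics
cat > h.py <<'E'
import numpy as np, cv2
from bench import ctrl
from scipy.spatial.transform import Rotation as R
def par(n):
    p=ctrl.camera_params(n); f=192/np.tan(np.radians(p["vertical_fov"])/2)
    return p,f,np.array(p["cam_to_world"])
def ray(n,u,v):
    p,f,T=par(n); d=np.array([(u-p["cx"])/f,(v-p["cy"])/f]); s=d.copy()
    for _ in range(20): s=d/(1+p["k1"]*(s@s))
    r=T[:3,:3]@np.array([s[0],s[1],1]); return T[:3,3],r
def onz(n,u,v,z):
    o,r=ray(n,u,v); return o+r*(z-o[2])/r[2]
def proj(n,P):
    p,f,T=par(n); c=T[:3,:3].T@(np.array(P)-T[:3,3]); s=c[:2]/c[2]; s=s*(1+p["k1"]*(s@s))
    return s[0]*f+p["cx"],s[1]*f+p["cy"]
def shot(n,name):
    im=cv2.cvtColor(ctrl.camera(n),cv2.COLOR_RGB2BGR); cv2.imwrite(f"pics/{name}.png",im); return im
E
python3 - <<'E'
from h import *
for n in("scene","top"):
    im=shot(n,n+"0"); cv2.imwrite(f"pics/{n}0x.png",cv2.resize(im,(800,600),interpolation=cv2.INTER_CUBIC)); p,f,T=par(n); print(n,f,p["k1"],p["cx"],p["cy"],T.round(3).tolist())
o=ctrl.get_obs(); print({k:np.round(o[k],3) for k in o})
E
```

```text
scene 490.32601713993614 0.03779829624762547 263.1448258713194 184.83654678763568 [[-0.335, 0.73, -0.595, 1.338], [0.942, 0.252, -0.222, 0.306], [-0.012, -0.635, -0.772, 1.04], [0.0, 0.0, 0.0, 1.0]]
top 392.6897209430434 -0.014586455983815774 256.8169729764198 188.61994528971488 [[-0.009, -0.989, 0.149, 0.399], [-1.0, 0.01, 0.005, 0.019], [-0.007, -0.149, -0.989, 1.278], [0.0, 0.0, 0.0, 1.0]]
{'time_s': np.float64(0.1), 'q': array([ 0.995,  0.181,  1.608, -0.   ,  1.354, -0.206]), 'dq': array([-0.001, -0.001, -0.003,  0.001, -0.002, -0.001]), 'joint_efforts': array([ 1.0000e-03, -4.4588e+01, -3.5224e+01, -0.0000e+00,  4.0000e-03,
       -0.0000e+00]), 'eef_pos': array([0.208, 0.536, 0.303]), 'eef_rot': array([-0.   ,  0.184,  0.983, -0.001]), 'wrist_force': array([-0.262,  0.525,  0.479]), 'torque': array([ 0.057,  0.036, -0.022]), 'grasp_force': np.float64(0.0), 'opening': np.float64(0.996)}
```

View pics/scene0x.png

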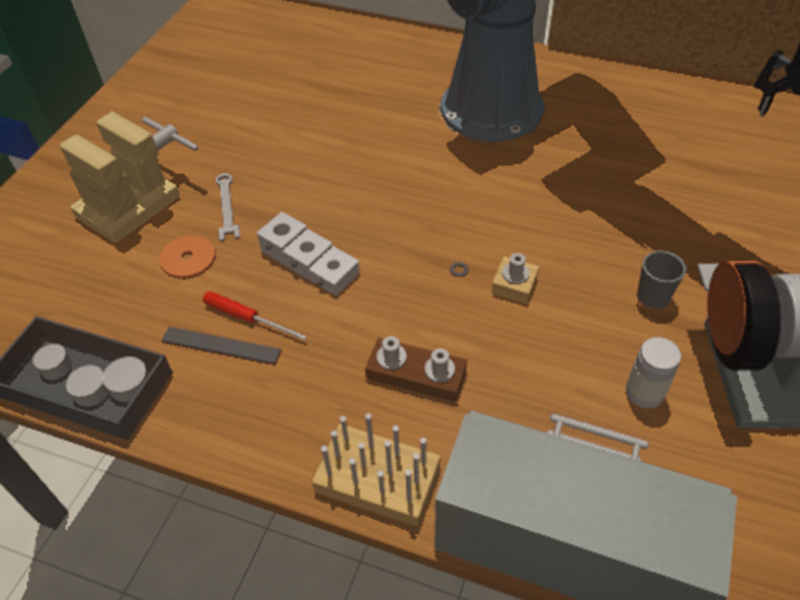

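View pics/top0x.png

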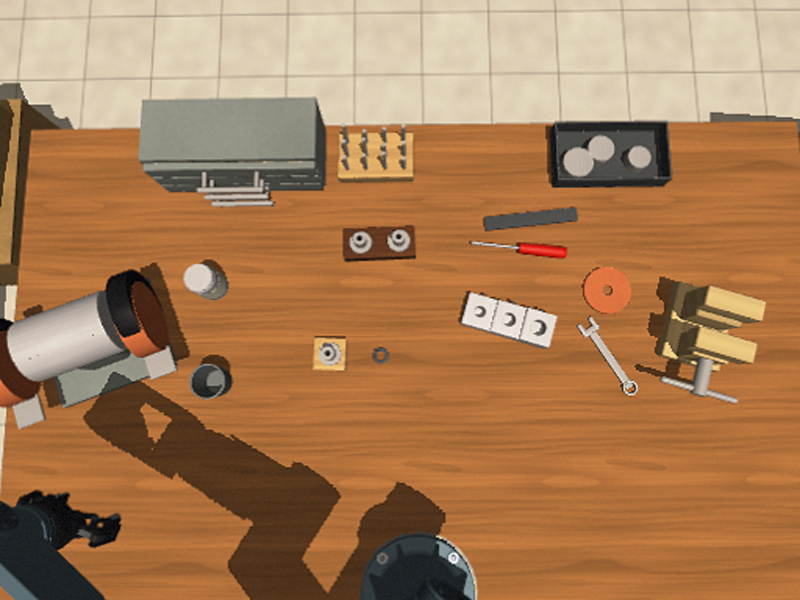

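The scene view shows the stand at about (517,280) and the gauge at about (307,250), with the rack at (415,370). In the top view the stand is at (329,353). The gauge's bores are at (480,312), (510,320) and (540,328), smallest on the left (+y). Next I'll zoom in on the stand and gauge.

Run:
```python
from h import *
s=cv2.imread("pics/scene0.png");t=cv2.imread("pics/top0.png")
def cr(im,x,y,w,h,k): return cv2.resize(im[y:y+h,x:x+w],None,fx=k,fy=k,interpolation=cv2.INTER_NEAREST)
a=cr(t,290,180,70,50,5.7)[:285,:399];b=cr(t,190,208,70,50,5.7)[:285,:399]
c=cr(s,160,132,74,58,5.4)[:285,:399];d=cr(s,305,155,74,58,5.4)[:285,:399]
def pad(i): return cv2.copyMakeBorder(i,0,300-i.shape[0],0,400-i.shape[1],cv2.BORDER_CONSTANT)
cv2.imwrite("pics/z1.png",np.vstack([np.hstack([pad(a),pad(b)]),np.hstack([pad(c),pad(d)])]))
g=cv2.cvtColor(t,cv2.COLOR_BGR2HSV)
m=((g[...,1]<40)&(g[...,2]>150)).astype(np.uint8); m[:, :285]=0; m[:180]=0; m[230:]=0; m[:,362:]=0
cs,_=cv2.findContours(m,cv2.RETR_CCOMP,cv2.CHAIN_APPROX_NONE)
for k in cs:
    if len(k)>5: print(len(k),cv2.minAreaRect(k),cv2.boxPoints(cv2.minAreaRect(k)).tolist() if len(k)>40 else '')
```

```text
146 ((325.4627685546875, 203.93409729003906), (57.81108093261719, 20.82269287109375), 15.52410888671875) [[294.8252258300781, 206.22923278808594], [300.3982849121094, 186.1661834716797], [356.1003112792969, 201.6389617919922], [350.5272521972656, 221.70201110839844]]
32 ((345.7384948730469, 209.5923309326172), (8.558396339416504, 11.163125038146973), 7.125016689300537) 
6 ((335.0000305175781, 203.50003051757812), (2.1213202476501465, 2.1213202476501465), 45.0) 
29 ((326.3399963378906, 204.11997985839844), (7.778174877166748, 10.040916442871094), 8.130102157592773) 
6 ((336.0000305175781, 199.50003051757812), (2.1213202476501465, 2.1213202476501465), 45.0) 
25 ((306.7500305175781, 198.75003051757812), (7.77817440032959, 7.071067810058594), 45.0)
```

View pics/z1.png

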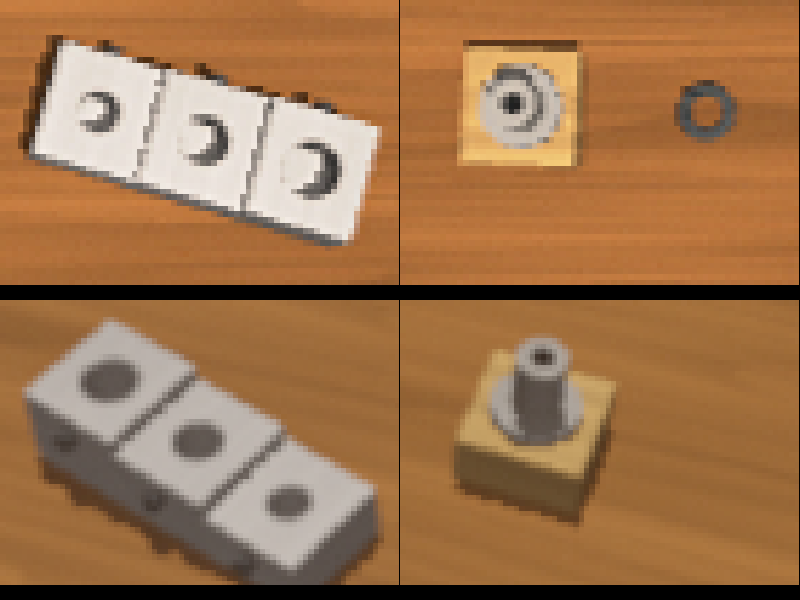

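```bash
cat > m.py <<'E'
from h import *
def dark(im,x,y,r,lo,hi):
    "weighted centroid of darkness around (x,y)"
    g=im[...,1].astype(float); Y,X=np.mgrid[:g.shape[0],:g.shape[1]]
    w=np.clip((hi-g)/(hi-lo),0,1)*((X-x)**2+(Y-y)**2<=r*r)
    return (w*X).sum()/w.sum(),(w*Y).sum()/w.sum(),w.sum()
E
python3 - <<'E'
from m import *
s=cv2.imread("pics/scene0.png");t=cv2.imread("pics/top0.png")
B=[]
for (x,y),r,z in(((213.3,169.5),6,.032),((196.5,158),7,.040),((180.2,146.7),8,.048)):
    p=s[int(y)-12:int(y)+13,int(x)-12:int(x)+13,1]
    hi=np.percentile(s[int(y)-6:int(y)+6,int(x)-6:int(x)+6,1],95); lo=p[10:14,10:14].min()
    u,v,n=dark(s,x,y,r+1.5,lo,hi-10); P=onz("scene",u,v,z); B.append(P); print("bore",u,v,n,lo,hi,P.round(4))
B=np.array(B); d=B[0]-B[2]; print(np.linalg.norm((B[0]-B[1])[:2]),np.linalg.norm((B[1]-B[2])[:2]),"axis yaw of gauge y:",np.degrees(np.arctan2(d[1],d[0])))
c=B.mean(0)
for k,P in enumerate(B): print("proj top",proj("top",P))
print("scene hole",s[158:174,324:340,1].tolist())
for n,im,x,y,r in(("scene",s,331.5,165.5,3.2),("top",t,209.6,225.8,3)):
    u,v,w=dark(im,x,y,r,im[int(y)-2:int(y)+3,int(x)-2:int(x)+3,1].min(),130); print(n,u,v,w,onz(n,u,v,.07).round(4))
g=cv2.cvtColor(t,cv2.COLOR_BGR2HSV); print(t[220:232,203:217,1].tolist())
# stand top outlines
m=((g[...,0]>15)&(g[...,0]<28)&(g[...,2]>190)&(g[...,1]>60)).astype(np.uint8);m[:, :195]=0;m[:,225:]=0;m[:205]=0;m[245:]=0
k=max(cv2.findContours(m,0,1)[0],key=len);r=cv2.minAreaRect(k);print("stand",r,onz("top",*r[0],.03).round(4))
E
```

```text
bore 212.93277561995814 169.0436211532716 35.23157894736842 81 186.0 [ 0.5536 -0.1322  0.032 ]
bore 196.1675811614083 157.7037037037037 48.06593406593407 82 183.0 [ 0.5365 -0.1892  0.04  ]
bore 180.32704175103657 147.04213672741295 70.03489026449071 81 179.85 [ 0.5204 -0.2442  0.048 ]
0.05955778450495856 0.05723060103925474 axis yaw of gauge y: 73.45436899861991
proj top (np.float64(306.3401395416246), np.float64(198.42757248895703))
proj top (np.float64(324.7979109848506), np.float64(203.30029305835686))
proj top (np.float64(342.8702612923894), np.float64(207.95359161641053))
scene hole [[110, 111, 110, 111, 111, 109, 109, 110, 110, 111, 112, 111, 112, 113, 114, 113], [111, 111, 111, 110, 110, 112, 112, 110, 111, 111, 110, 109, 108, 108, 110, 111], [113, 112, 113, 111, 110, 110, 110, 111, 111, 109, 111, 110, 110, 108, 108, 108], [115, 116, 116, 113, 115, 119, 124, 123, 121, 115, 110, 110, 109, 109, 109, 110], [112, 114, 115, 123, 140, 151, 151, 151, 152, 144, 129, 112, 110, 111, 110, 110], [114, 113, 123, 145, 158, 157, 142, 137, 151, 160, 151, 130, 114, 112, 112, 111], [137, 125, 1
[... 1118 characters left out ...]
76, 162, 115, 163, 195, 199, 200, 197, 197, 166, 104, 165, 190, 189], [173, 186, 167, 180, 198, 156, 89, 109, 179, 194, 142, 119, 174, 192], [177, 187, 191, 194, 153, 82, 37, 42, 138, 188, 151, 120, 173, 193], [180, 188, 193, 197, 144, 69, 33, 32, 129, 187, 153, 104, 167, 191], [185, 189, 191, 194, 194, 124, 43, 88, 173, 197, 144, 92, 170, 189], [190, 190, 192, 192, 193, 192, 188, 186, 197, 164, 99, 128, 181, 191], [192, 191, 190, 191, 194, 194, 194, 198, 164, 106, 116, 177, 191, 191], [179, 187, 191, 195, 194, 169, 156, 129, 127, 120, 171, 190, 192, 171], [170, 171, 178, 193, 192, 191, 191, 189, 190, 188, 194, 194, 193, 183]]
stand ((210.0, 226.0), (20.0, 20.0), 90.0) [0.4688 0.1752 0.03  ]
```

```bash
cat >> h.py <<'E'
def plan(x,y,z,cyaw=None):
    "shift and turn in tool axes to TCP x,y,z with closing axis (tool y) at yaw cyaw deg"
    o=ctrl.get_obs(); w=o["eef_rot"]; Rt=R.from_quat([w[1],w[2],w[3],w[0]]); M=Rt.as_matrix()
    cy=np.degrees(np.arctan2(M[1,1],M[0,1]))
    if cyaw is None: cyaw=cy
    c=np.radians(cyaw); Y=np.array([np.cos(c),np.sin(c),0]); Z=np.array([0,0,-1.]); X=np.cross(Y,Z)
    G=R.from_matrix(np.c_[X,Y,Z]); print("cyaw",cy.round(2),"shift",(M.T@(np.array([x,y,z])-o["eef_pos"])).round(4),"turn",(Rt.inv()*G).as_rotvec().round(4))
E
python3 -c "
from h import *
plan(.468,.1737,.22,73.5);plan(.468,.1737,.22,163.5)"
```

```text
cyaw 68.81 shift [-0.3737 -0.2434  0.0834] turn [-0.0015 -0.0004 -0.0818]
cyaw 68.81 shift [-0.3737 -0.2434  0.0834] turn [-9.0000e-04 -1.5000e-03 -1.6526e+00]
```

>>> {"method": "carry_out", "body": {"steps": [-0.3737,-0.2434,0.0834,0,0,-0.0818,1,-0.3737,-0.2434,0.0834,0,0,-0.0818,1,-0.3737,-0.2434,0.0834,0,0,-0.0818,1,-0.3737,-0.2434,0.0834,0,0,-0.0818,1,-0.3737,-0.2434,0.0834,0,0,-0.0818,1,-0.3737,-0.2434,0.0834,0,0,-0.0818,1,-0.3737,-0.2434,0.0834,0,0,-0.0818,1,-0.3737,-0.2434,0.0834,0,0,-0.0818,1,-0.3737,-0.2434,0.0834,0,0,-0.0818,1,-0.3737,-0.2434,0.0834,0,0,-0.0818,1,-0.3737,-0.2434,0.0834,0,0,-0.0818,1,-0.3737,-0.2434,0.0834,0,0,-0.0818,1]}}

```text
time_s: 1.3
eef_pos: [0.4676, 0.1748, 0.2203]
eef_rot: [-0.001, 0.143, 0.99, 0.0]
wrist_force: [0.1, 0.5, -0.4]
opening: 1.001
grasp_force: 0.0
```

```bash
python3 -c "
from h import *
plan(.468,.1737,.114,73.5)
o=ctrl.get_obs();print(o['eef_pos'],o['time_s'],o['q'].round(2),o['wrist_force'])"
```

```text
cyaw 73.51 shift [-0.0008 -0.0009  0.1063] turn [ 0.     -0.0011  0.0002]
[0.46758164 0.17477225 0.22029355] 1.3 [ 0.12  0.11  1.87  0.    1.16 -1.16] [ 0.09337788  0.4757332  -0.44971429]
```

>>> {"method": "carry_out", "body": {"steps": [-0.0008,-0.0009,0.05,0,0,0,1,-0.0008,-0.0009,0.09,0,0,0,1,-0.0008,-0.0009,0.1063,0,0,0,1,-0.0008,-0.0009,0.1063,0,0,0,0.6,-0.0008,-0.0009,0.1063,0,0,0,0.4,-0.0008,-0.0009,0.1063,0,0,0,0.2,-0.0008,-0.0009,0.1063,0,0,0,0.2,-0.0008,-0.0009,0.1063,0,0,0,0.2,-0.0008,-0.0009,0.1063,0,0,0,0.2,-0.0008,-0.0009,0.1063,0,0,0,0.2]}}

```text
time_s: 2.3
eef_pos: [0.4698, 0.1734, 0.116]
eef_rot: [0.001, 0.143, 0.99, 0.001]
wrist_force: [-2.1, 0.9, 7.9]
opening: 0.281
grasp_force: 58.5
```

```bash
python3 -c "
from h import *
plan(.468,.1737,.114,163.5)
o=ctrl.get_obs();print(o['q'].round(2),o['wrist_force'],o['torque'])"
```

```text
cyaw 73.5 shift [ 0.0018 -0.0002  0.002 ] turn [-9.0000e-04  3.0000e-03 -1.5708e+00]
[ 0.12  0.28  1.92  0.    0.94 -1.17] [-2.1239426   0.87926458  7.888347  ] [ 0.04219563  0.28869268 -0.03528145]
```

>>> {"method": "carry_out", "body": {"steps": [0,0,0,0,0,0,0.6,0,0,0,0,0,0,0.8,0,0,0,0,0,0,0.8,0,0,0,0,0,-1.5708,0.8,0,0,0,0,0,-1.5708,0.8,0,0,0,0,0,-1.5708,0.8,0,0,0,0,0,-1.5708,0.8,0,0,0,0,0,-1.5708,0.8,0,0,0,0,0,-1.5708,0.8,0,0,0,0,0,-1.5708,0.8,0,0,0,0,0,-1.5708,0.8,0,0,0,0,0,-1.5708,0.8,0,0,0,0,0,-1.5708,0.8,0,0,0,0,0,-1.5708,0.8,0,0,0,0,0,-1.5708,0.8,0,0,0,0,0,-1.5708,0.8,0,0,0,0,0,-1.5708,0.8]}}

```text
time_s: 4.0
eef_pos: [0.4688, 0.173, 0.1142]
eef_rot: [-0.0, -0.598, 0.802, 0.0]
wrist_force: [-0.4, -0.6, -0.9]
opening: 0.798
grasp_force: 0.0
```

```bash
python3 -c "
from m import *
plan(.468,.1737,.114,163.5)
o=ctrl.get_obs();print(o['eef_pos'],o['q'].round(2),o['wrist_force'],o['torque'])
"
```

```text
cyaw 163.41 shift [-0.0004  0.0009  0.0002] turn [ 0.     -0.     -0.0016]
[0.46876938 0.17302626 0.11416508] [ 0.12  0.28  1.92  0.    0.94 -2.74] [-0.42051454 -0.64106436 -0.90778962] [-0.04312446  0.00187121 -0.0372313 ]
```

>>> {"method": "carry_out", "body": {"steps": [0,0,0,0,0,0,0.5,0,0,0,0,0,0,0.3,0,0,0,0,0,0,0.1,0,0,0,0,0,0,0.1,0,0,0,0,0,0,0.1,0,0,0,0,0,0,0.1,0,0,0,0,0,0,0.1]}}

```text
time_s: 4.7
eef_pos: [0.469, 0.1731, 0.1144]
eef_rot: [0.0, -0.598, 0.801, -0.0]
wrist_force: [-1.2, -0.1, 4.0]
opening: 0.284
grasp_force: 58.8
```

```bash
python3 -c "
from m import *
o=ctrl.get_obs();print(o['eef_pos'],o['opening'],o['wrist_force'],o['torque'])
"
```

```text
[0.46897406 0.17306234 0.11443255] 0.28375143823467314 [-1.15299109 -0.05148199  4.02121553] [-0.06448342  0.17519187 -0.0250399 ]
```

>>> {"method": "carry_out", "body": {"steps": [0,0,-0.02,0,0,0,0.1,0,0,-0.06,0,0,0,0.1,0,0,-0.1,0,0,0,0.1,0.03,-0.019,-0.116,0,0,0,0.1,0.06,-0.038,-0.116,0,0,0,0.1,0.1,-0.063,-0.116,0,0,0,0.1,0.14,-0.088,-0.116,0,0,0,0.1,0.18,-0.113,-0.116,0,0,0,0.1,0.22,-0.138,-0.116,0,0,0,0.1,0.25,-0.157,-0.116,0,0,0,0.1,0.2681,-0.1682,-0.116,0,0,0,0.1,0.2681,-0.1682,-0.116,0,0,0,0.1,0.2681,-0.1682,-0.116,0,0,0,0.1,0.2681,-0.1682,-0.116,0,0,0,0.1]}}

```text
time_s: 6.1
eef_pos: [0.5663, -0.0917, 0.2271]
eef_rot: [-0.022, -0.574, 0.818, -0.016]
wrist_force: [0.2, 1.1, -2.5]
opening: 0.287
grasp_force: 59.3
```

Run:
```python
from m import *
o=ctrl.get_obs();print(o['eef_pos'],o['opening'],o['wrist_force'],o['torque'])
s=shot("scene","scene1");t=shot("top","top1")
P=o['eef_pos']-[0,0,.1064]
for n in("scene","top"):print(n,"bottom",proj(n,P),"flange top",proj(n,P+[0,0,.028]))
c=lambda im,x,y:cv2.resize(im[y:y+75,x:x+80],None,fx=5,fy=5,interpolation=cv2.INTER_NEAREST)
u,v=proj("scene",P);a=c(s,int(u)-40,int(v)-37);u,v=proj("top",P);b=c(t,int(u)-40,int(v)-37)
cv2.imwrite("pics/z2.png",np.hstack([a,b])); print(int(u)-40,int(v)-37)
```

```text
[ 0.56631447 -0.09174323  0.22708492] 0.28747676992988747 [ 0.21854576  1.08197507 -2.45799105] [ 0.11071448 -0.01554394  0.06740616]
scene bottom (np.float64(222.31736379045037), np.float64(153.59422524088427)) flange top (np.float64(221.46179896577408), np.float64(145.98780533006553))
top bottom (np.float64(296.1386846055524), np.float64(190.6181676588845)) flange top (np.float64(297.02757522963964), np.float64(189.22828331254206))
256 153
```

View pics/z2.png

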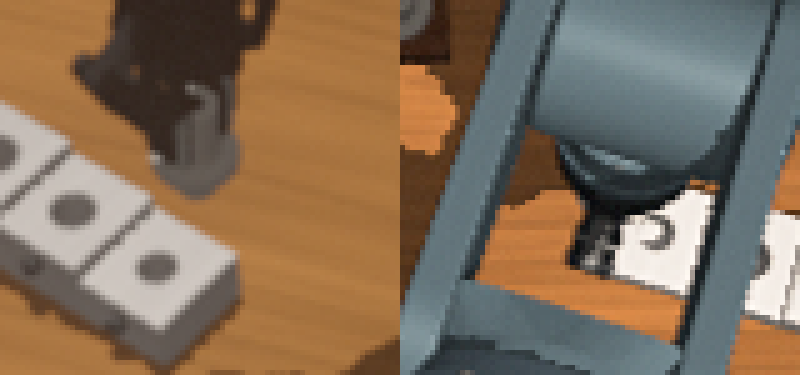

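The arm was still moving when this was taken. The left (scene) crop shows the bush held upright, right of and above the small bore at crop (155,268). I'll let it settle.

>>> {"method": "carry_out", "body": {"steps": [0,0,0,0,0,0,0.1,0,0,0,0,0,0,0.1,0,0,0,0,0,0,0.1]}}

```text
time_s: 6.5
eef_pos: [0.567, -0.0926, 0.2276]
eef_rot: [-0.022, -0.574, 0.818, -0.017]
wrist_force: [0.2, 0.7, -1.9]
opening: 0.288
grasp_force: 59.3
```

Run:
```python
from m import *
o=ctrl.get_obs();print(o['eef_pos'],o['q'].round(3),o['wrist_force'],o['torque'])
plan(.5536,-.1322,.17,163.5)
```

```text
[ 0.5669761  -0.09256106  0.22764473] [-0.344  0.263  1.672 -0.059  1.205 -3.118] [ 0.22672338  0.65200872 -1.90821637] [ 0.07516667 -0.02510373  0.00315279]
cyaw 160.09 shift [ 0.0386 -0.0007  0.0598] turn [-0.0015 -0.0548 -0.0596]
```

The last joint reached its limit (q6 = -3.12), so I'll give the tool a half turn the other way for the same grasp.

Run:
```python
from m import *
plan(.5536,-.1322,.2,73.5)
```

```text
cyaw 160.09 shift [ 0.0403 -0.0008  0.0299] turn [-0.0438 -0.0415  1.5108]
```

>>> {"method": "carry_out", "body": {"steps": [0,0,0,-0.01,-0.01,0.37,0.1,0,0,0,-0.02,-0.02,0.74,0.1,0,0,0,-0.02,-0.02,0.74,0.1,0,0,0,-0.02,-0.02,0.74,0.1,0,0,0,-0.02,-0.02,0.74,0.1,0.0403,-0.0008,0.0299,-0.0438,-0.0415,1.5108,0.1,0.0403,-0.0008,0.0299,-0.0438,-0.0415,1.5108,0.1,0.0403,-0.0008,0.0299,-0.0438,-0.0415,1.5108,0.1,0.0403,-0.0008,0.0299,-0.0438,-0.0415,1.5108,0.1,0.0403,-0.0008,0.0299,-0.0438,-0.0415,1.5108,0.1,0.0403,-0.0008,0.0299,-0.0438,-0.0415,1.5108,0.1,0.0403,-0.0008,0.0299,-0.0438,-0.0415,1.5108,0.1,0.0403,-0.0008,0.0299,-0.0438,-0.0415,1.5108,0.1]}}

```text
time_s: 7.8
eef_pos: [0.5536, -0.1325, 0.1999]
eef_rot: [-0.0, 0.142, 0.99, -0.0]
wrist_force: [0.8, 0.9, -2.4]
opening: 0.283
grasp_force: 59.6
```

Run:
```python
from m import *
o=ctrl.get_obs();print(o['eef_pos'],o['q'].round(3),o['wrist_force'],o['torque'])
plan(.5536,-.1322,.18,-16.5)
```

```text
[ 0.55357686 -0.13248628  0.19992926] [-0.443  0.282  1.709 -0.     1.151 -1.728] [ 0.77605875  0.9233633  -2.36294979] [ 0.03345232  0.00844853 -0.02784726]
cyaw 73.64 shift [0.0001 0.0003 0.0199] turn [-3.0000e-04  1.0000e-04  1.5733e+00]
```

>>> {"method": "carry_out", "body": {"steps": [0.0001,0.0003,0.02,0,0,1.5733,0.1,0.0001,0.0003,0.02,0,0,1.5733,0.1,0.0001,0.0003,0.02,0,0,1.5733,0.1,0.0001,0.0003,0.02,0,0,1.5733,0.1,0.0001,0.0003,0.02,0,0,1.5733,0.1,0.0001,0.0003,0.02,0,0,1.5733,0.1,0.0001,0.0003,0.02,0,0,1.5733,0.1,0.0001,0.0003,0.02,0,0,1.5733,0.1,0.0001,0.0003,0.02,0,0,1.5733,0.1,0.0001,0.0003,0.02,0,0,1.5733,0.1,0.0001,0.0003,0.02,0,0,1.5733,0.1,0.0001,0.0003,0.02,0,0,1.5733,0.1,0.0001,0.0003,0.02,0,0,1.5733,0.1]}}

```text
time_s: 9.1
eef_pos: [0.5536, -0.1321, 0.1798]
eef_rot: [-0.0, 0.801, 0.599, -0.0]
wrist_force: [0.6, -0.8, -2.5]
opening: 0.287
grasp_force: 59.7
```

Run:
```python
from m import *
o=ctrl.get_obs();print(o['eef_pos'],o['eef_rot'],o['q'].round(3),o['wrist_force'],o['torque'])
s=shot("scene","scene2")
P=o['eef_pos']-[0,0,.1064]
u,v=proj("scene",P);print(u,v,proj("scene",P+[0,0,.022]))
x,y=int(u)-40,int(v)-30;print(x,y);cv2.imwrite("pics/z3.png",cv2.resize(s[y:y+60,x:x+80],None,fx=10,fy=10,interpolation=cv2.INTER_NEAREST))
```

```text
[ 0.55355609 -0.13214579  0.1798325 ] [-7.54231339e-05  8.01121984e-01  5.98501081e-01 -1.32861641e-04] [-0.443  0.31   1.72  -0.     1.112 -0.155] [ 0.55272503 -0.77747422 -2.48236524] [0.01538891 0.0120201  0.0251462 ]
211.54141016397563 158.79390866995408 (np.float64(210.75724220991702), np.float64(153.15237092041536))
171 128
```

View pics/z3.png

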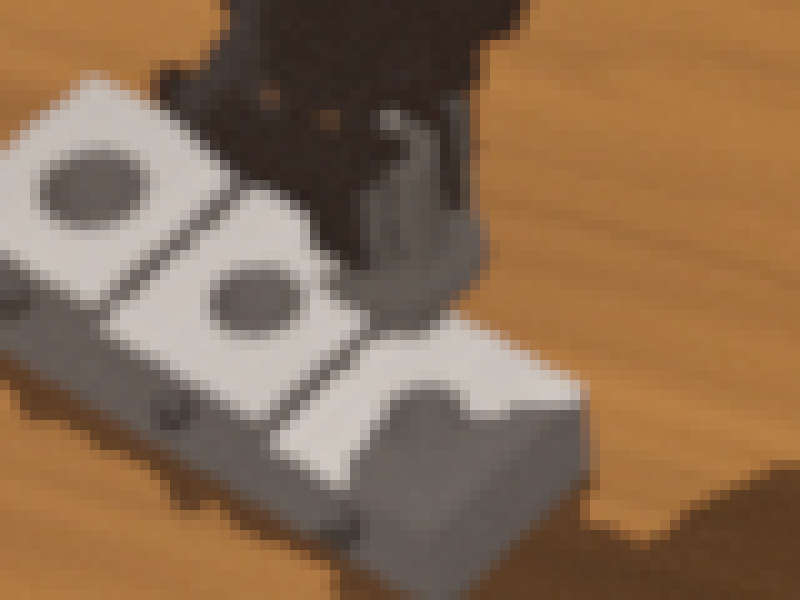

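The bush hangs over the low step, with the flange's right edge at about crop (487,245). Now I'll measure the bias between the camera and the arm from the flange edge.

Run:
```python
from m import *
s=cv2.imread("pics/scene2.png"); P=np.array([.55356,-.13215,.1798-.1064])
a=np.linspace(0,2*np.pi,721)
def circ(z,r): return np.array([proj("scene",P+[r*np.cos(t),r*np.sin(t),z]) for t in a])
H=cv2.convexHull(np.vstack([circ(.0222,.023),circ(.028,.023)]).astype(np.float32))[:,0]
print("pred flange max u",H[:,0].max(),"max v",H[:,1].max(),"at u",H[H[:,1].argmax(),0])
for r in(.011,.013,.015):
    c=circ(0,r-.0013); print(r,"shank bottom max v",c[:,1].max(),c[c[:,1].argmax(),0])
g=s.astype(int); print("rows u=212..224")
for v in range(148,157): print(v,[tuple(x) for x in g[v,213:224,[1,2]].T] if 0 else g[v,213:224,2].tolist())
print("cols v=155..168")
for u in range(206,218): print(u,g[154:168,u,2].tolist())
```

```text
pred flange max u 219.48282 max v 159.56299 at u 210.06178
0.011 shank bottom max v 161.49767429701438 211.25989445210337
0.013 shank bottom max v 162.05647263269884 211.20168957053824Traceback (most recent call last):
  File "<stdin>", line 8, in <module>
  File "<stdin>", line 4, in circ
  File "h.py", line 14, in proj
    p,f,T=par(n); c=T[:3,:3].T@(np.array(P)-T[:3,3]); s=c[:2]/c[2]; s=s*(1+p["k1"]*(s@s))
          ~~~^^^
  File "h.py", line 5, in par
    p=ctrl.camera_params(n); f=192/np.tan(np.radians(p["vertical_fov"])/2)
ValueError: time passes only in moves, steps and waits
```

```bash
python3 - <<'E'
import re
t=open('h.py').read()
t=t.replace("def par(n):\n","from functools import lru_cache\n@lru_cache(None)\ndef par(n):\n"); open('h.py','w').write(t)
E
python3 - <<'E'
from m import *
s=cv2.imread("pics/scene2.png")
g=s.astype(int); print("rows u=213..224")
for v in range(148,157): print(v,g[v,213:224,2].tolist(),g[v,213:224,0].tolist())
print("cols v=155..168")
for u in range(206,218): print(u,g[154:168,u,2].tolist())
E
```

```text
rows u=213..224
148 [89, 82, 71, 61, 84, 130, 158, 159, 158, 157, 159] [74, 68, 55, 46, 62, 72, 61, 59, 59, 58, 60]
149 [88, 85, 83, 88, 94, 121, 153, 163, 162, 160, 162] [73, 70, 68, 74, 77, 79, 69, 62, 62, 60, 61]
150 [88, 86, 87, 95, 97, 106, 141, 167, 167, 166, 166] [73, 70, 73, 81, 83, 81, 75, 64, 64, 65, 64]
151 [90, 86, 88, 94, 97, 101, 133, 165, 166, 167, 167] [75, 72, 72, 79, 84, 83, 77, 65, 61, 65, 64]
152 [91, 87, 89, 95, 96, 98, 123, 155, 163, 163, 164] [75, 72, 75, 79, 81, 84, 75, 64, 63, 61, 63]
153 [90, 89, 93, 96, 97, 96, 118, 151, 161, 162, 161] [76, 75, 79, 82, 82, 81, 71, 62, 60, 63, 61]
154 [92, 94, 96, 96, 96, 94, 125, 158, 162, 161, 161] [78, 79, 81, 81, 82, 76, 67, 61, 62, 63, 61]
155 [95, 97, 97, 95, 94, 105, 141, 165, 166, 164, 164] [79, 83, 83, 82, 81, 73, 67, 64, 64, 62, 62]
156 [97, 96, 95, 92, 101, 130, 161, 168, 167, 167, 168] [84, 82, 81, 79, 75, 69, 66, 65, 65, 65, 64]
cols v=155..168
206 [57, 86, 95, 95, 119, 179, 189, 152, 117, 147, 167, 195, 205, 204]
207 [63, 86, 96, 97, 100, 144, 146, 119, 150, 192, 203, 204, 204, 204]
208 [80, 90, 97, 98, 94, 98, 97, 114, 184, 205, 205, 203, 204, 203]
209 [87, 93, 97, 98, 96, 91, 94, 139, 192, 205, 203, 203, 204, 192]
210 [89, 94, 98, 96, 96, 92, 99, 156, 196, 204, 203, 203, 198, 160]
211 [92, 96, 97, 98, 95, 92, 96, 145, 191, 202, 203, 202, 182, 134]
212 [94, 96, 97, 98, 93, 91, 94, 145, 191, 202, 202, 200, 164, 115]
213 [92, 95, 97, 97, 93, 88, 101, 162, 195, 203, 202, 197, 157, 110]
214 [94, 97, 96, 95, 91, 94, 135, 187, 201, 202, 203, 197, 157, 110]
215 [96, 97, 95, 93, 106, 134, 176, 198, 202, 202, 203, 200, 168, 120]
216 [96, 95, 92, 106, 137, 168, 194, 202, 202, 203, 204, 204, 186, 144]
217 [96, 94, 101, 133, 158, 170, 191, 201, 202, 203, 204, 204, 198, 181]
```

Run:
```python
from m import *
P=np.array([.55356,-.13215,.1798-.1064]); a=np.linspace(0,2*np.pi,181)
c=lambda n,P,z,r: np.array([proj(n,P+[r*np.cos(t),r*np.sin(t),z]) for t in a],np.float32)
H=cv2.convexHull(np.vstack([c("scene",P,.0222,.023),c("scene",P,.028,.023)]))
m=np.zeros((3840,5120),np.uint8);cv2.fillPoly(m,[np.round(H*10).astype(int)],1)
s=cv2.imread("pics/scene2.png")[...,2].astype(float)
for u in(215,216,217):
    col=s[:,u];b=202 if u<217 else 185; h=(95+b)/2; v=156+np.argmax(col[156:166]>h); v=v-1+(h-col[v-1])/(col[v]-col[v-1])
    print(u,"pred",np.flatnonzero(m[:,u*10]).max()/10,"meas",v)
for v in(150,151,152,153,154):
    row=s[v];h=130; u=214+np.argmax(row[214:226]>h);u=u-1+(h-row[u-1])/(row[u]-row[u-1]); print(v,"pred u",np.flatnonzero(m[v*10]).max()/10,"meas",u)
for d in((0,0),(.15,.45)):
    print(d,[onz("scene",u+d[0],v+d[1],z).round(4) for u,v,z in((212.93,169.04,.032),(196.17,157.7,.04),(180.33,147.04,.048))])
# top outline of the white gauge tops: corners at z .032 / .048 
k=np.array([[294.83,206.23],[300.4,186.17],[356.1,201.64],[350.53,221.7]])
W=[onz("top",*p,z) for p,z in zip(k,(.032,.032,.048,.048))]; W=np.array(W); print(W.round(4),W.mean(0))
```

```text
215 pred 158.5 meas 159.3452380952381
216 pred 158.0 meas 158.3709677419355
217 pred 157.3 meas 157.28
150 pred u 219.1 meas 218.68571428571428
151 pred u 219.3 meas 218.90625
152 pred u 219.4 meas 219.21875
153 pred u 219.5 meas 219.36363636363637
154 pred u 219.3 meas 219.15151515151516
(0, 0) [array([ 0.5536, -0.1322,  0.032 ]), array([ 0.5365, -0.1892,  0.04  ]), array([ 0.5204, -0.2441,  0.048 ])]
(0.15, 0.45) [array([ 0.555 , -0.1312,  0.032 ]), array([ 0.5379, -0.1881,  0.04  ]), array([ 0.5218, -0.243 ,  0.048 ])]
[[ 0.529  -0.0949  0.032 ]
 [ 0.5934 -0.1142  0.032 ]
 [ 0.5399 -0.2866  0.048 ]
 [ 0.477  -0.2663  0.048 ]] [ 0.53483552 -0.19051584  0.04      ]
```

>>> {"method": "carry_out", "body": {"steps": [0.0007,-0.0002,0.015,0,0,0,0.1,0.0007,-0.0002,0.03,0,0,0,0.1,0.0007,-0.0002,0.037,0,0,0,0.1,0.0007,-0.0002,0.039,0,0,0,0.1,0.0007,-0.0002,0.041,0,0,0,0.1,0.0007,-0.0002,0.042,0,0,0,0.1,0.0007,-0.0002,0.043,0,0,0,0.1,0.0007,-0.0002,0.043,0,0,0,0.1,0.0007,-0.0002,0.043,0,0,0,0.1]}}

```text
time_s: 10.05
eef_pos: [0.5537, -0.1316, 0.1372]
eef_rot: [0.0, 0.802, 0.597, 0.0]
wrist_force: [-0.7, -0.5, -2.5]
opening: 0.284
grasp_force: 59.7
```

```bash
python3 -c "
from h import *
o=ctrl.get_obs();print(o['eef_pos'].round(5),o['eef_rot'].round(4),o['wrist_force'].round(2),o['torque'].round(3))"
```

```text
[ 0.55369 -0.13155  0.13721] [2.000e-04 8.021e-01 5.972e-01 0.000e+00] [-0.69 -0.54 -2.46] [-0.01   0.032  0.012]
```

>>> {"method": "carry_out", "body": {"steps": [0,0,0.001,0,0,0,0.1,0,0,0.002,0,0,0,0.1,0,0,0.003,0,0,0,0.1,0,0,0.003,0,0,0,0.1]}}

```text
time_s: 10.45
eef_pos: [0.5535, -0.1315, 0.1337]
eef_rot: [-0.0, 0.802, 0.597, -0.0]
wrist_force: [-0.5, -0.0, -3.5]
opening: 0.285
grasp_force: 59.7
```

```bash
python3 -c "
from h import *
o=ctrl.get_obs();print(o['eef_pos'].round(5),o['eef_rot'].round(4),o['wrist_force'].round(2),o['torque'].round(3))"
```

```text
[ 0.55348 -0.13153  0.13371] [-1.000e-04  8.021e-01  5.971e-01 -2.000e-04] [-0.47 -0.02 -3.48] [-0.117 -0.     0.001]
```

>>> {"method": "carry_out", "body": {"steps": [0,0,0.001,0,0,0,0.1,0,0,0.002,0,0,0,0.1,0,0,0.003,0,0,0,0.1,0,0,0.004,0,0,0,0.1,0,0,0.005,0,0,0,0.1,0,0,0.005,0,0,0,0.1]}}

```text
time_s: 11.05
eef_pos: [0.5534, -0.1315, 0.1287]
eef_rot: [-0.0, 0.802, 0.597, -0.0]
wrist_force: [-0.8, -1.0, -1.6]
opening: 0.287
grasp_force: 59.7
```

Run:
```python
from h import *
o=ctrl.get_obs();print(o['eef_pos'].round(5),o['eef_rot'].round(4),o['wrist_force'].round(2),o['torque'].round(3))
s=shot("scene","scene3"); x,y=171,128;cv2.imwrite("pics/z4.png",cv2.resize(s[y:y+60,x:x+80],None,fx=10,fy=10,interpolation=cv2.INTER_CUBIC))
```

```text
[ 0.55342 -0.13148  0.12868] [-2.000e-04  8.021e-01  5.971e-01 -2.000e-04] [-0.81 -1.04 -1.64] [-0.185  0.082 -0.005]
```

View pics/z4.png

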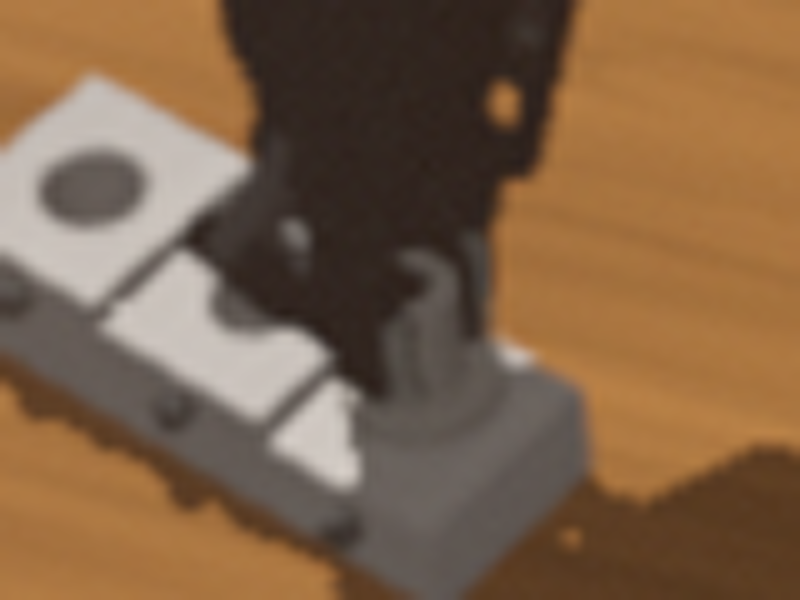

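The bush is entering the small bore: its flange sits at about crop (430,400), with the bottom about 10 mm inside the bore. I'll keep lowering it gently past the pin.

>>> {"method": "carry_out", "body": {"steps": [0,0,0.001,0,0,0,0.1,0,0,0.002,0,0,0,0.1,0,0,0.003,0,0,0,0.1,0,0,0.004,0,0,0,0.1,0,0,0.005,0,0,0,0.1,0,0,0.005,0,0,0,0.1]}}

```text
time_s: 11.7
eef_pos: [0.5532, -0.1315, 0.1235]
eef_rot: [-0.0, 0.802, 0.597, -0.0]
wrist_force: [-2.8, -2.1, -1.9]
opening: 0.287
grasp_force: 59.8
```

Run:
```python
from h import *
o=ctrl.get_obs();print(o['eef_pos'].round(5),o['eef_rot'].round(4),o['wrist_force'].round(2),o['torque'].round(3))
```

```text
[ 0.55322 -0.13146  0.12346] [-3.000e-04  8.022e-01  5.971e-01 -3.000e-04] [-2.85 -2.08 -1.87] [-0.192  0.609  0.01 ]
```

>>> {"method": "carry_out", "body": {"steps": [0,0,0.001,0,0,0,0.1,0,0,0.002,0,0,0,0.1,0,0,0.003,0,0,0,0.1,0,0,0.004,0,0,0,0.1,0,0,0.005,0,0,0,0.1,0,0,0.006,0,0,0,0.1,0,0,0.006,0,0,0,0.1]}}

```text
time_s: 12.4
eef_pos: [0.5533, -0.1314, 0.1175]
eef_rot: [-0.0, 0.802, 0.597, -0.0]
wrist_force: [-3.7, -0.7, -2.3]
opening: 0.281
grasp_force: 59.7
```

Run:
```python
from h import *
o=ctrl.get_obs();print(o['eef_pos'].round(5),o['eef_rot'].round(4),o['wrist_force'].round(2),o['torque'].round(3))
```

```text
[ 0.55333 -0.13143  0.11748] [-3.000e-04  8.021e-01  5.971e-01 -3.000e-04] [-3.65 -0.65 -2.3 ] [-0.206  0.786 -0.012]
```

>>> {"method": "carry_out", "body": {"steps": [0,0,0.0005,0,0,0,0.1,0,0,0.001,0,0,0,0.1,0,0,0.0015,0,0,0,0.1,0,0,0.002,0,0,0,0.1,0,0,0.002,0,0,0,0.1]}}

```text
time_s: 12.9
eef_pos: [0.5535, -0.1315, 0.1165]
eef_rot: [-0.0, 0.802, 0.597, -0.0]
wrist_force: [-6.7, -1.4, 4.5]
opening: 0.287
grasp_force: 60.4
```

Run:
```python
from h import *
o=ctrl.get_obs();print(o['eef_pos'].round(5),o['eef_rot'].round(4),o['wrist_force'].round(2),o['torque'].round(3))
```

```text
[ 0.55347 -0.13153  0.11646] [-1.000e-04  8.021e-01  5.972e-01 -3.000e-04] [-6.65 -1.43  4.52] [-0.06   1.313  0.043]
```

>>> {"method": "carry_out", "body": {"steps": [0,0,0.0007,0,0,0,0.1,0,0,0.0007,0,0,0,0.1,0,0,0.0007,0,0,0,0.1]}}

```text
time_s: 13.2
eef_pos: [0.5535, -0.1315, 0.1165]
eef_rot: [-0.0, 0.802, 0.597, -0.0]
wrist_force: [-10.4, 0.8, 11.6]
opening: 0.284
grasp_force: 61.3
```

>>> {"method": "carry_out", "body": {"steps": [0,0,0,0,0,0,0.5,0,0,0,0,0,0,0.7,0,0,0,0,0,0,0.8,0,0,0,0,0,0,0.8,0,0,0,0,0,0,0.8]}}

```text
time_s: 13.7
eef_pos: [0.5538, -0.1315, 0.1152]
eef_rot: [0.0, 0.802, 0.597, 0.0]
wrist_force: [-0.8, -0.6, -0.7]
opening: 0.801
grasp_force: 0.0
```

Run:
```python
from h import *
o=ctrl.get_obs();print(o['eef_pos'].round(5),o['eef_rot'].round(4),o['wrist_force'].round(2),o['torque'].round(3))
```

```text
[ 0.55379 -0.13149  0.11521] [1.000e-04 8.021e-01 5.971e-01 1.000e-04] [-0.79 -0.6  -0.74] [0.003 0.046 0.068]
```

Released with no contact. Now I'll back off straight up and away, clear of the cameras, then look.

>>> {"method": "carry_out", "body": {"steps": [0,0,-0.02,0,0,0,0.8,0,0,-0.06,0,0,0,0.8,0,0,-0.1,0,0,0,0.8,0,0,-0.14,0,0,0,0.8,0.05,0,-0.15,0,0,0,0.8,0.1,0,-0.15,0,0,0,0.8,0.15,0,-0.15,0,0,0,0.8,0.2,0,-0.15,0,0,0,0.8,0.25,0,-0.15,0,0,0,0.8,0.25,0,-0.15,0,0,0,0.8,0.25,0,-0.15,0,0,0,0.8,0.25,0,-0.15,0,0,0,0.8,0.25,0,-0.15,0,0,0,0.8]}}

```text
time_s: 15.0
eef_pos: [0.6252, 0.1066, 0.2651]
eef_rot: [-0.0, 0.803, 0.596, -0.0]
wrist_force: [0.5, -0.1, -0.3]
opening: 0.8
grasp_force: 0.0
```

Run:
```python
from h import *
s=shot("scene","scene4"); t=shot("top","top4")
c=lambda im,x,y:cv2.resize(im[y:y+75,x:x+80],None,fx=5,fy=5,interpolation=cv2.INTER_CUBIC)
cv2.imwrite("pics/z5.png",np.hstack([c(s,170,125),c(t,280,165)]))
o=ctrl.get_obs();print(o['eef_pos'].round(4),o['wrist_force'].round(2))
for z in(.032,.028): print("hub top pred scene",proj("scene",[.5535,-.1315,z-.022+.062]),"flange top",proj("scene",[.5535,-.1315,z+.006]))
```

```text
[0.6253 0.1066 0.2652] [ 0.33 -0.8   0.05]
hub top pred scene (np.float64(211.82216589470676), np.float64(159.19955445454184)) flange top (np.float64(212.9872462297716), np.float64(167.62022657456365))
hub top pred scene (np.float64(211.96171987974077), np.float64(160.2077749230284)) flange top (np.float64(213.12123097971033), np.float64(168.5891097516161))
```

View pics/z5.png

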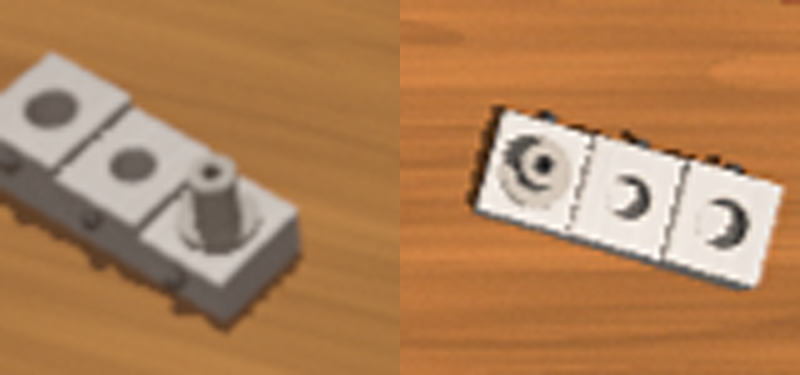

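The bush stands upright in the small bore. Its hub hole is at about (212,159.4) in scene pixels, and I predicted (211.8,159.2) for fully home. Release could have lifted it slightly, so I'll press it lightly with shut fingers.

>>> {"method": "carry_out", "body": {"steps": [-0.05,0,0,0,0,0,0.2,-0.1,0,0,0,0,0,0,-0.15,0,0,0,0,0,0,-0.2,0,0,0,0,0,0,-0.25,0,0.03,0,0,0,0,-0.25,0,0.06,0,0,0,0,-0.25,0,0.09,0,0,0,0,-0.25,0,0.11,0,0,0,0,-0.25,0,0.113,0,0,0,0,-0.25,0,0.115,0,0,0,0,-0.25,0,0.116,0,0,0,0,-0.25,0,0.116,0,0,0,0,-0.25,0,0.116,0,0,0,0]}}

```text
time_s: 16.4
eef_pos: [0.5542, -0.1316, 0.1503]
eef_rot: [0.001, 0.802, 0.597, 0.0]
wrist_force: [0.6, -0.3, -0.2]
opening: -0.001
grasp_force: 0.0
```

>>> {"method": "carry_out", "body": {"steps": [0,0,0.001,0,0,0,0,0,0,0.002,0,0,0,0,0,0,0.003,0,0,0,0,0,0,0.004,0,0,0,0,0,0,0.005,0,0,0,0,0,0,0.0055,0,0,0,0,0,0,0.0055,0,0,0,0]}}

```text
time_s: 17.1
eef_pos: [0.5536, -0.1315, 0.1446]
eef_rot: [-0.0, 0.802, 0.597, -0.0]
wrist_force: [-2.8, 0.7, 8.6]
opening: -0.0
grasp_force: 4.5
```

>>> {"method": "carry_out", "body": {"steps": [0,0,0.0003,0,0,0,0,0,0,-0.01,0,0,0,0,0,0,-0.05,0,0,0,0,0,0,-0.1,0,0,0,0,0.05,0,-0.12,0,0,0,0,0.1,0,-0.12,0,0,0,0,0.15,0,-0.12,0,0,0,0,0.2,0,-0.12,0,0,0,0,0.2,0,-0.12,0,0,0,0,0.2,0,-0.12,0,0,0,0,0.2,0,-0.12,0,0,0,0]}}

```text
time_s: 18.2
eef_pos: [0.6107, 0.0593, 0.2636]
eef_rot: [0.0, 0.802, 0.597, -0.0]
wrist_force: [0.5, -0.5, 0.7]
opening: 0.0
grasp_force: 0.0
```

Run:
```python
from m import *
a=cv2.imread("pics/scene4.png"); s=shot("scene","scene5")
for im in(a,s): print(dark(im,212,159.3,2.6,55,130))
d=cv2.absdiff(a,s)[130:190,170:232].max(); print("gauge area diff",d)
f=ctrl.get_obs();print(f['eef_pos'],f['wrist_force'])
z=cv2.imread("pics/scene0.png"); D=(cv2.absdiff(z,s).max(2)>40).astype(np.uint8)
n,_,st,_=cv2.connectedComponentsWithStats(D); print([q.tolist() for q in st[1:] if q[4]>8])
```

```text
(np.float64(211.67202572347267), np.float64(159.00964630225081), np.float64(4.1466666666666665))
(np.float64(211.65408805031447), np.float64(159.00943396226415), np.float64(4.24))
gauge area diff 4
[0.61071621 0.05873783 0.26357262] [-0.28675079  0.41961843 -0.13975833]
[[234, 0, 86, 164, 6553], [286, 0, 12, 12, 79], [343, 0, 12, 10, 97], [372, 0, 11, 17, 97], [417, 0, 7, 15, 39], [483, 29, 29, 46, 591], [253, 47, 251, 239, 12855], [293, 95, 26, 17, 215], [406, 112, 8, 7, 31], [208, 156, 9, 6, 23], [206, 161, 15, 15, 100]]
```

The light press did not move the bush, so it was already home. The gauge area looks the same before and after.

```bash
python3 -c "
from bench import ctrl
print(ctrl.hand_in())"
```

```text
the job is handed in; nothing more can be done
None
```

The bush from the stand fits the smallest bore, the first one tried, so its shank is 22 mm; it is upright, flange down on the step and let go, the most force I read while pressing was about 14 N, and the job was handed in at about 18 s.

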